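# Set the filter selector to green and start the light source

### The job

Push the black tab on the filter wheel of the grey light source round with the fingertips until the wheel's nose stands over the green tag, leave it there, then press the red start button right down and let it come up. Only push the tab, never pinch it, do not press the button before the nose is on green, and leave the loose things round about where they are. Finish clear of everything, with the nose still over the green tag.

Things in the scene. Friction and masses are not known exactly. Their poses are not given: they have to be found in the camera images.
- unit: bench light source, fixed to the worktop: round grey housing of radius 98 mm and height 30 mm, with a grey console block (66 mm along x, 104 mm along y, 48 mm high, its middle 106 mm along the unit's +x) grown onto its back. Origin on the worktop under the axis of the wheel; +x points from the axis to the console, +z up. The unit's yaw varies within 0.4 rad
- wheel (a joint): rotation of the filter wheel about the vertical axis through the unit's origin (rad, positive = counter-clockwise seen from above). At 0 the tab points along the unit's -x (away from the console), so the tab's direction seen from the axis is the unit's yaw + pi + this value. Stops at -1.75 and 1.75.
- hub_top (a point): top centre of the wheel, on its axis: a hub of radius 11 mm that rises to 54 mm above the worktop, on the aluminium wheel of radius 64 mm whose top is at 48 mm. No click stops and no spring: the wheel stays where it is left, held by a little friction (0.06 N m, about 1.3 N of push at the tab)
- tab_top (a point): middle of the top edge of the black tab, a plate that stands upright on the wheel: 12 mm thick (across the radius), 32 mm long along the radius (from 30 to 62 mm from the axis; this point at 46 mm), from 48 to 82 mm above the worktop. Push it on its flat faces (wheel_c3: the half with the face pushed to turn it counter-clockwise; wheel_c4: the other half)
- nose_tip (a point): tip zone of the black nose with a white line that runs out of the wheel in line with the tab, 86 mm from the axis (the nose ends at 91 mm), 6 mm wide, from 40 to 46 mm above the worktop, so it passes 6 mm above the tags
- start (a joint): red start button: 0 up, about 0.006 m fully down; springs back; fully down takes 5 N
- start_top (a point): middle of the top of the red start button (28 mm across) on the console, 106 mm along the unit's +x from the axis; 70 mm above the worktop when up, standing 10 mm out of its black collar (44 mm across); it is pressed straight down
- tag_green: green round tag, 18 mm across and 4 mm thick, lying fixed on the housing's rim 86 mm from the axis, 30 mm above the worktop (origin: centre of its underside). The four tags lie at wheel values of about -1.4, -0.8, 0.8 and 1.4, and which colour is where varies
- tag_yellow: yellow round tag, 18 mm across and 4 mm thick, lying fixed on the housing's rim 86 mm from the axis, 30 mm above the worktop (origin: centre of its underside). The four tags lie at wheel values of about -1.4, -0.8, 0.8 and 1.4, and which colour is where varies
- tag_blue: blue round tag, 18 mm across and 4 mm thick, lying fixed on the housing's rim 86 mm from the axis, 30 mm above the worktop (origin: centre of its underside). The four tags lie at wheel values of about -1.4, -0.8, 0.8 and 1.4, and which colour is where varies
- tag_white: white round tag, 18 mm across and 4 mm thick, lying fixed on the housing's rim 86 mm from the axis, 30 mm above the worktop (origin: centre of its underside). The four tags lie at wheel values of about -1.4, -0.8, 0.8 and 1.4, and which colour is where varies
- vial_black: small glass vial with a black cap, 25 x 25 x 50 mm, standing loose on the worktop beside the unit (origin: centre of its underside)
- vial_blue: small glass vial with a blue cap, 25 x 25 x 50 mm, standing loose on the worktop beside the unit (origin: centre of its underside)
- liquid_cell: steel liquid cell, two plates with brass thumb nuts, 60 x 38 x 30 mm, loose on the worktop beside the unit (origin: centre of its underside)
- cell_mount: black square plate with a window and four steel studs, 50 x 50 x 13 mm, loose on the worktop beside the unit (origin: centre of its underside)
- timer: white timer with yellow keys, 58 x 66 x 22 mm, loose (origin: centre of its underside)
- lab_notebook: dark blue notebook, 210 x 152 x 14 mm, loose (origin: centre of its underside)
- mouse: black computer mouse, 112 x 58 x 37 mm, loose (origin: centre of its underside)
- spare_plate: round steel plate, 69 mm across, 12 mm high, loose (origin: centre of its underside)

How it is judged:
By the outcome, as a careful person would: the job done as asked, in the order asked, and still so for the second after the job is handed in, with the robot touching nothing.
It also fails if it takes over 45 s, if anything falls off the work surface, if the arm or the gripper's body presses on something with over 40 N, if the wrist force passes 120 N, or if a joint passes its speed limit or range.

### The arm

A 7-joint arm with a two-finger parallel gripper is mounted at the origin on a cart in front of the work surface, level with it; the furniture and walls round the work are solid. World frame = base frame: x ahead of the robot, y to its left, z up, the work surface at z = 0. Lengths are in mm, angles in rad, forces in N, time in s.
With the tool pointing down it reaches from about 400 to 875 mm from the base axis. Payload 4.4 kg.
Tool frame: the origin (TCP) lies at the very end of the fingers, on their centre line; the grasp point (between the pads) lies 19 mm behind it; z points along the fingers, y is the line along which they close (so a half turn about z gives the same grasp; the last joint's range is limited). The gripper opens to 85 mm and grips with 20 to 120 N. Pads are 22 mm wide; open, the fingers measure 114 mm over their backs; the gripper's body (76 mm by 85 mm) begins 54 mm behind the grasp point. The pads swing forward as they close: fully open they stand 13 mm farther back than shut.
Start: joints at [-1.198, 0.628, 0.038, 1.517, -0.027, 0.996, -0.02], TCP at [276.133, 588.446, 206.913] pointing down, gripper open.
Joint ranges: [-3.06, 3.06], [-0.37, 2.12], [-1.25, 1.32], [0.18, 2.47], [-1.1, 4.24], [0.23, 1.98], [-2.94, 2.94]. Speed limits (rad/s): [2.57, 2.57, 3.14, 3.14, 3.14, 3.14, 3.14].

### API

Orientations are given as [roll, pitch, yaw] about the fixed x, y, z axes, in that order (R = Rz(yaw) Ry(pitch) Rx(roll)).
In Python, from cell import sensors, get_image, camera_params, order gives the robot as it stands.
- The arm moves only by the shell command python3 -m inch 'ROWS' [OPENING]. ROWS is JSON, a list that holds one entry, the list of rows, each a list of 4 numbers: the shift along the tool's x, y, z in cm, then the turn about the tool's z in degrees. A call has 1 to 8 rows; each row is the pose to reach, as a shift and turn from the pose commanded when the call began, along the tool's axes at that moment; what a row does not reach only later rows make up. A row lasts 1/12 s, in which the tool goes at most 41.7 mm and 7.16 degrees, less where a joint would pass 70% of its speed; a pose out of reach is approached as far as the arm can. A call with a gripper value outside its range is refused whole. OPENING is the finger opening in cm, from 0 to 8.54, set as the call begins (- or left out, the last holds). The fingers move at their own pace and stop on an object; the grip force is fixed at half the most. Time passes only in rows, so rows that repeat a pose let the fingers close. It gives the time, the measured TCP pose, the force, the opening and the grip force at its end, in the units of the state.
- sensors.read_state(): the state, without advancing time (a new reading comes with each control period).
- get_image(name): name is "scene" or "side" or "wrist"; returns the picture (400x640x3 uint8, blue, green, red); there is no depth.
- camera_params(name): a dict with "mtx" (3x3 intrinsics, pixels), "rvec" (rotation vector, rad) and "tvec" (3), from world to camera coordinates, as OpenCV has them. Camera axes: x right, y down, z forward; pixel columns grow to the right and rows downward; lengths in mm; the calibration is good to about 2 mm. A picture is of the moment at which its call begins: read the wrist's pose just before it. camera_params takes no time and is no camera call; for the wrist camera it gives the pose at the moment of the call.
- order.finish_job(): hands the job in; it is judged then, once.
The state is a dict: "clock": time; "qpos": joint angles; "qd": joint speeds; "tau": joint torques, N m; "eef_pos": TCP position; "tool_rot": TCP orientation; "force": force on the tool from outside, world axes, zero at the start; "torque": the same for the moment, N m; "width": finger opening in mm; "gripper_force": force on a finger pad.
Only numpy, scipy, OpenCV 4.12 (cv2) and the standard library are available. Lean on these libraries where they do the work, as an engineer would, in place of code of your own. Each camera call takes 0.05 s, during which the arm holds its last target. There are 200 camera calls.

## Working session

There is one attempt and no reset: what is moved stays moved. The work goes in short steps, Python scripts to look and compute and a shell command to move; the robot and the scene stay as the last step left them, time stands still between calls to the robot, and variables do not carry over. Pictures are saved under pics/ and viewed, at most 10 in all, crops included, and the job is handed in when it is done.

```bash
mkdir -p pics; python3 - <<'E'
from cell import sensors,get_image,camera_params
import cv2
s=sensors.read_state();print(s['eef_pos'],s['tool_rot'],s['clock'],s['width'])
for n in('scene','side'):
    cv2.imwrite(f'pics/{n}0.png',get_image(n));print(n,camera_params(n))
E
```

```text
[275.83357438 587.83115602 205.99108997] [-3.13969856e+00 -1.28243843e-05  2.70272493e+00] 0.0 85.55425543749143
scene {'mtx': array([[389.22401506,   0.        , 317.63554512],
       [  0.        , 389.22401506, 192.87805557],
       [  0.        ,   0.        ,   1.        ]]), 'rvec': array([ 1.99130168, -1.886968  ,  0.48411179]), 'tvec': array([   3.96066103,  501.36524289, 1104.54257891])}
side {'mtx': array([[488.90146646,   0.        , 316.6555513 ],
       [  0.        , 488.90146646, 189.33772133],
       [  0.        ,   0.        ,   1.        ]]), 'rvec': array([ 0.44423093, -2.5652348 ,  1.46180674]), 'tvec': array([ 520.49664675,  123.52664928, 1377.9681995 ])}
```

View pics/scene0.png

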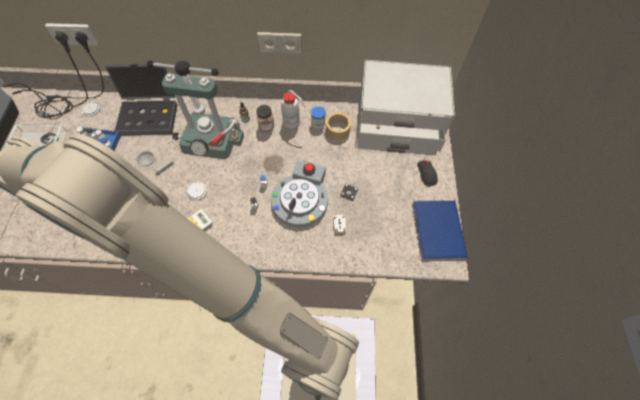

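View pics/side0.png

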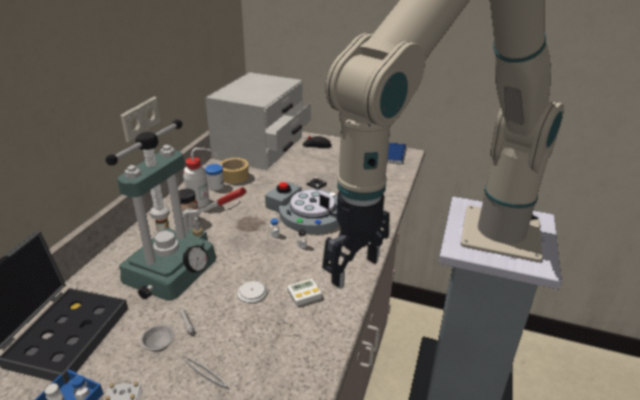

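The scene view shows the unit near (300,198), the red button near (309,169) and the tab near (292,208). I'll zoom in on it and cast the colour blobs onto their planes.

```bash
cat > h.py <<'E'
import numpy as np,cv2
from cell import sensors,get_image,camera_params
def ray(p,uv,z):
    R=cv2.Rodrigues(p['rvec'])[0];d=R.T@np.linalg.inv(p['mtx'])@[uv[0],uv[1],1.];c=-R.T@p['tvec']
    return c+d*(z-c[2])/d[2]
def proj(p,X): return cv2.projectPoints(np.float64(X).reshape(-1,1,3),p['rvec'],p['tvec'],p['mtx'],None)[0].reshape(-1,2)
HSV=dict(red=[(0,140,90),(6,255,255)],green=[(45,80,50),(85,255,255)],blue=[(100,120,60),(125,255,255)],yellow=[(22,140,120),(34,255,255)])
def blobs(img,c,box,amin=4):
    x0,y0,x1,y1=box;h=cv2.cvtColor(img[y0:y1,x0:x1],cv2.COLOR_BGR2HSV)
    m=cv2.inRange(h,*[np.array(t) for t in HSV[c]]);n,_,st,ce=cv2.connectedComponentsWithStats(m)
    return [(ce[i]+[x0,y0],int(st[i,4])) for i in range(1,n) if st[i,4]>=amin]
E
python3 - <<'E'
from h import *
im=cv2.imread('pics/scene0.png');p=camera_params('scene')
for c,z in dict(red=70,green=34,blue=34,yellow=34).items():
    for uv,a in blobs(im,c,(240,150,370,240)): print(c,uv.round(1),a,ray(p,uv,z).round(1))
im2=cv2.imread('pics/side0.png');p2=camera_params('side')
for c,z in dict(red=70,green=34,blue=34,yellow=34).items():
    for uv,a in blobs(im2,c,(255,170,350,245)): print('side',c,uv.round(1),a,ray(p2,uv,z).round(1))
a=cv2.resize(im[150:245,245:365],None,fx=6,fy=6,interpolation=2)
cv2.imwrite('pics/crop0.png',a)
E
```

```text
red [308.6 167. ] 45 [631.2  68.9  70. ]
green [274.5 194.3] 14 [537.4 180.5  34. ]
blue [262.5 177.2] 10 [602.9 229.8  34. ]
blue [276. 207.] 9 [489.2 170.4  34. ]
yellow [310.7 217.5] 14 [456.8  51.2  34. ]
side red [283.  185.1] 44 [632.   76.1  70. ]
side green [299.4 219.8] 21 [539.6 180.7  34. ]
side blue [274. 221.] 21 [603.6 210.8  34. ]
side blue [317.5 221.5] 14 [489.4 171.4  34. ]
```

View pics/crop0.png

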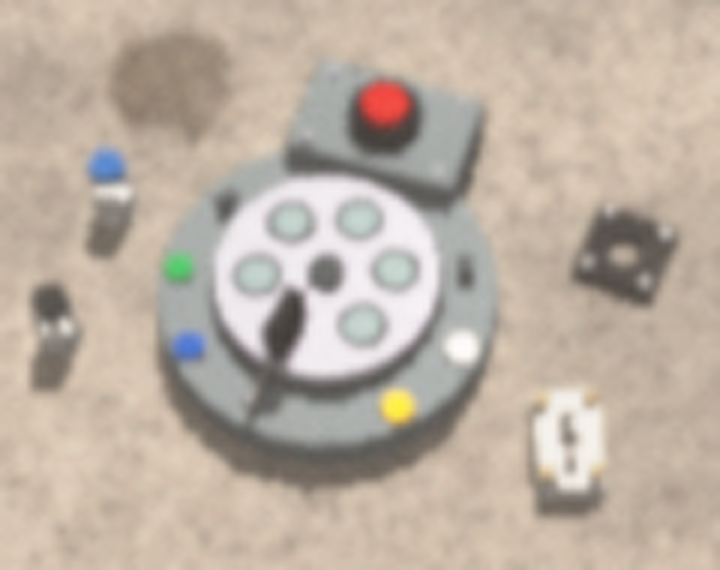

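The crop shows the tags anticlockwise from the left: green (180,267), blue (188,346), yellow (398,407) and white (462,347). The hub is at (325,273) and the nose tip at (255,415). So green is at about -1.4 and the tab has to go clockwise.

```bash
python3 - <<'E'
from h import *
p=camera_params('scene');f=lambda u,v,z:ray(p,(245+u/6-.4,150+v/6-.4),z)
hub=f(325,273,54);nose=f(258,408,46);white=f(462,347,34)
G=np.array([538.5,180.6]);B=np.array([489.3,170.9]);Y=np.array([456.8,51.2]);W=white[:2];red=np.array([631.5,71.])
print(hub,nose,white)
from scipy.optimize import least_squares
T=np.array([G,B,Y,W,red]);
def mod(q):
    a=q[2]+np.pi+np.array([-1.4,-.8,.8,1.4]);
    return np.vstack([q[:2]+86*np.c_[np.cos(a),np.sin(a)],q[:2]+106*np.array([np.cos(q[2]),np.sin(q[2])])])
r=least_squares(lambda q:(mod(q)-T).ravel(),[527,87,-.17]);print(r.x,r.fun.round(1))
c=r.x[:2]
for n,P in dict(G=G,B=B,Y=Y,W=W,nose=nose[:2]).items():
    d=P-c;a=np.arctan2(d[1],d[0]);print(n,np.hypot(*d),np.degrees(a),(a-r.x[2]-np.pi+np.pi)%(2*np.pi)-np.pi)
s=sensors.read_state();y=s['tool_rot'][2]
X=np.array([np.cos(y),np.sin(y)]);Yt=np.array([np.sin(y),-np.cos(y)])
d=c-s['eef_pos'][:2];print('tool shift',d@X,d@Yt)
print(cv2.Rodrigues(camera_params('wrist')['rvec'])[0].round(2),camera_params('wrist')['tvec'])
E
```

```text
[528.17942296  95.66606388  54.        ] [446.722276   126.59302383  46.        ] [496.04207932  16.8672241   34.        ]
[ 5.30768260e+02  9.59592012e+01 -2.52781997e-01] [-0.7  1.1 -1.1 -0.2  0.5  0.  -0.6  0.7  1.9 -1.6]
G 84.99320342059116 84.78064930041415 -1.4091091839152607
B 85.64893423001705 118.9578135716409 -0.8126051383873856
Y 86.45628726166625 -148.82129673066737 0.7969530259558528
W 86.37967628747113 -113.70439140143502 1.4098586470621006
nose 89.4547849629353 159.97376669687893 -0.09674171050832392
tool shift -439.7375954022958 -337.014359832645
[[ 0.42  0.91 -0.  ]
 [ 0.86 -0.4   0.33]
 [ 0.29 -0.14 -0.95]] [-648.64188798  -41.73671946  380.72437253]
```

Centre is at (531,96), yaw is -0.25 and the tab is at about 160°. Residuals are under 2 mm. Green is at about 85°. I'll move above the pre-contact point with the fingers shut.

```bash
python3 -m inch '[[[-1.2,-1.2,0,0],[-3.6,-3.4,0,0],[-6.1,-5.8,0,0],[-8.6,-8.2,0,0],[-11.1,-10.6,0,0],[-13.6,-13,0,0],[-16.1,-15.4,0,0],[-18.6,-17.8,0,0]]]' 0
python3 -m inch '[[[-2.5,-2.4,0,0],[-5,-4.8,0,0],[-7.5,-7.2,0,0],[-10.1,-9.6,0,0],[-12.6,-12,0,0],[-15.1,-14.4,0,0],[-17.6,-16.8,0,0],[-20.1,-19,0,0]]]'
python3 -m inch '[[[-0.6,-0.6,0,0],[-1,-1,0,0],[-1,-1,0,0],[-1,-1,0,0]]]'
python3 - <<'E'
from h import *
p=camera_params('wrist');im=get_image('wrist');cv2.imwrite('pics/w1.png',im)
s=sensors.read_state();print(s['eef_pos'],s['tool_rot'],s['qpos'].round(2))
for c,z in dict(red=70,green=34,blue=34,yellow=34).items():
    for uv,a in blobs(im,c,(0,0,640,400),30): print(c,uv.round(1),a,ray(p,uv,z).round(1))
print(proj(p,[[530.8,96,54],[447,126,46],[487.6,111.7,82]]).round(0))
E
```

```text
clock: 0.77
eef_pos: [369.0, 346.5, 206.7]
tool_rot: [-3.141, -0.0, 2.703]
force: [0.8, 0.1, -0.1]
width: 0.0
gripper_force: 0.0
clock: 1.43
eef_pos: [470.0, 88.8, 206.8]
tool_rot: [-3.141, -0.001, 2.702]
force: [1.1, 0.6, -0.8]
width: -0.3
gripper_force: 0.0
clock: 1.77
eef_pos: [474.4, 78.8, 206.7]
tool_rot: [3.141, -0.001, 2.704]
force: [0.1, 0.9, -0.7]
width: 0.1
gripper_force: 0.0
[474.2806171   79.25802643 206.72749054] [ 3.14120359e+00 -1.06793465e-03  2.70514091e+00] [-0.28  0.39  0.08  1.98 -0.05  0.78  0.96]
red [361.3 286.7] 194 [625.4  71.6  70. ]
green [410.5 182.9] 151 [535.3 180.4  34. ]
blue [388.6 151. ] 154 [486.  169.4  34. ]
blue [ 45.7 279.6] 8932 [ 452.  -335.4   34. ]
blue [464.  209.8] 202 [599.1 231.4  34. ]
yellow [289.7 168.9] 135 [455.2  51.3  34. ]
[[349. 212.]
 [344. 138.]
 [349. 183.]]
```

View pics/w1.png

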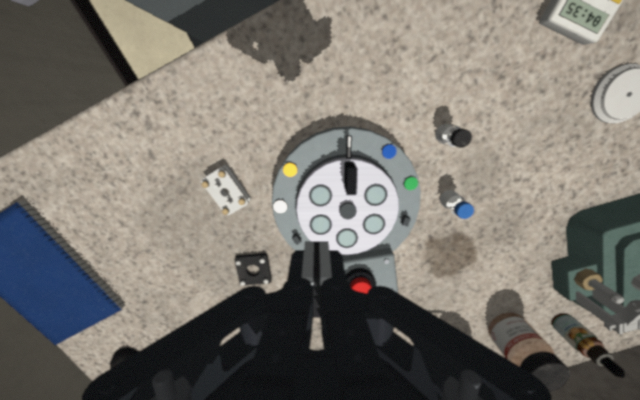

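The wrist view agrees within about 3 mm: hub at (347,210), nose at (348,138), green tag at (410,183). I'll descend to z = 60 beside the tab and work out the arc.

```bash
python3 -m inch '[[[0,0,2,0],[0,0,4.5,0],[0,0,7,0],[0,0,9.5,0],[0,0,11.5,0],[0,0,13.2,0],[0,0,14.2,0],[0,0,14.7,0]]]' 0
cat > arc.py <<'E'
from h import *
import sys
# th list (tab deg), gap: rows from current pose
def rows(pos,yaw,ths,gaps,c=np.array([529.8,95.8]),r=46,h=20.5):
    X=np.array([np.cos(yaw),np.sin(yaw)]);Y=np.array([np.sin(yaw),-np.cos(yaw)])
    for t,g in zip(ths,gaps):
        a=np.radians(t);u=np.array([np.cos(a),np.sin(a)]);n=np.array([-u[1],u[0]])
        P=c+r*u+(h+g)*n;d=(P-pos)/10;turn=np.degrees(yaw)-t
        print([round(x,2) for x in (d@X,d@Y,0,turn)])
    return P,a
E
python3 - <<'E'
from arc import *
s=sensors.read_state();print(s['eef_pos'],s['force'])
P=s['eef_pos'][:2];y=s['tool_rot'][2]
P,y=rows(P,y,[160]*4+[158,155,151,147],[12,8,4,0,0,0,0,0]);print()
P,y=rows(P,y,[143,139,135,131,127,123,119,115],[0]*8);print()
P,y=rows(P,y,[111,107,103,99,96,93,91,90],[0]*8)
E
```

```text
clock: 2.48
eef_pos: [473.8, 78.9, 58.7]
tool_rot: [-3.141, -0.002, 2.705]
force: [-0.5, -0.1, -0.1]
width: -0.2
gripper_force: 0.0
[473.81465872  78.94872106  58.6545223 ] [-0.47157127 -0.14461836 -0.14811824]
[np.float64(-0.06), np.float64(0.25), 0, np.float64(-5.01)]
[np.float64(-0.03), np.float64(0.65), 0, np.float64(-5.01)]
[np.float64(0.01), np.float64(1.05), 0, np.float64(-5.01)]
[np.float64(0.04), np.float64(1.45), 0, np.float64(-5.01)]
[np.float64(0.12), np.float64(1.61), 0, np.float64(-3.01)]
[np.float64(0.24), np.float64(1.84), 0, np.float64(-0.01)]
[np.float64(0.37), np.float64(2.17), 0, np.float64(3.99)]
[np.float64(0.48), np.float64(2.5), 0, np.float64(7.99)]

[np.float64(0.13), np.float64(0.33), 0, np.float64(4.0)]
[np.float64(0.24), np.float64(0.66), 0, np.float64(8.0)]
[np.float64(0.33), np.float64(1.0), 0, np.float64(12.0)]
[np.float64(0.39), np.float64(1.35), 0, np.float64(16.0)]
[np.float64(0.42), np.float64(1.7), 0, np.float64(20.0)]
[np.float64(0.44), np.float64(2.05), 0, np.float64(24.0)]
[np.float64(0.42), np.float64(2.4), 0, np.float64(28.0)]
[np.float64(0.39), np.float64(2.75), 0, np.float64(32.0)]

[np.float64(0.13), np.float64(0.33), 0, np.float64(4.0)]
[np.float64(0.24), np.float64(0.66), 0, np.float64(8.0)]
[np.float64(0.33), np.float64(1.0), 0, np.float64(12.0)]
[np.float64(0.39), np.float64(1.35), 0, np.float64(16.0)]
[np.float64(0.42), np.float64(1.61), 0, np.float64(19.0)]
[np.float64(0.43), np.float64(1.87), 0, np.float64(22.0)]
[np.float64(0.44), np.float64(2.05), 0, np.float64(24.0)]
[np.float64(0.44), np.float64(2.14), 0, np.float64(25.0)]
```

```bash
python3 -m inch '[[[-0.06,0.25,0,-2],[-0.03,0.65,0,-4],[0,1.05,0,-5],[0.04,1.45,0,-5],[0.12,1.6,0,-3],[0.24,1.85,0,0],[0.37,2.2,0,4],[0.48,2.5,0,8]]]'
python3 - <<'E'
from h import *
p=camera_params('wrist');im=get_image('wrist');cv2.imwrite('pics/w2.png',im)
s=sensors.read_state();print(s['eef_pos'],s['tool_rot'],s['force'])
print(proj(p,[[529.8,95.8,54]]))
E
```

```text
clock: 3.15
eef_pos: [481.5, 102.7, 60.4]
tool_rot: [3.141, 0.0, 2.558]
force: [0.1, -0.9, 0.5]
width: -0.1
gripper_force: 0.0
[481.57161607 103.62153504  60.36258654] [3.14028006e+00 3.40006022e-04 2.55621780e+00] [ 0.32829891 -0.01595782  0.50522907]
[[345.10460831 287.8672793 ]]
```

View pics/w2.png

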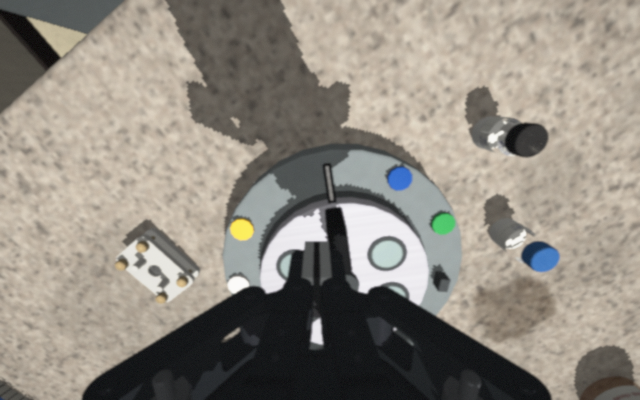

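The wrist view shows the fingertips just beside the tab. The nose runs from (328,165) to (332,200), green is at (443,223) and blue at (400,178). I'll continue the arc.

```bash
python3 -m inch '[[[0.13,0.33,0,4],[0.24,0.66,0,8],[0.33,1,0,12],[0.39,1.35,0,16],[0.42,1.7,0,20],[0.44,2.05,0,24],[0.42,2.4,0,28],[0.39,2.75,0,32]]]'
python3 -m inch '[[[0.13,0.33,0,4],[0.24,0.66,0,8],[0.33,1,0,12],[0.36,1.2,0,14],[0.39,1.35,0,16],[0.39,1.35,0,16]]]'
python3 - <<'E'
from h import *
p=camera_params('wrist');im=get_image('wrist');cv2.imwrite('pics/w3.png',im)
s=sensors.read_state();print(s['eef_pos'],s['tool_rot'],s['force'])
for c,z in dict(green=34,blue=34,yellow=34).items():
    for uv,a in blobs(im,c,(0,0,640,400),100): print(c,uv.round(1),a,ray(p,uv,z).round(1))
print(proj(p,[[529.8,95.8,54]]))
E
```

```text
clock: 3.87
eef_pos: [493.2, 127.8, 60.3]
tool_rot: [3.141, -0.0, 2.002]
force: [-0.5, 0.6, -0.8]
width: 0.1
gripper_force: 0.0
clock: 4.37
eef_pos: [503.9, 137.1, 60.1]
tool_rot: [3.141, -0.0, 1.725]
force: [0.2, -0.4, -0.6]
width: -0.1
gripper_force: 0.0
[503.64233411 136.79888867  60.05590376] [ 3.14133634e+00 -1.81892966e-05  1.72617446e+00] [ 0.672167   -0.21642967 -0.22925615]
green [372.5 169.3] 487 [536.  181.8  34. ]
blue [482.  114.9] 1044 [599.1 228.5  34. ]
blue [301.2 173.5] 441 [487.2 171.   34. ]
[[343.61189411 288.16429807]]
```

View pics/w3.png

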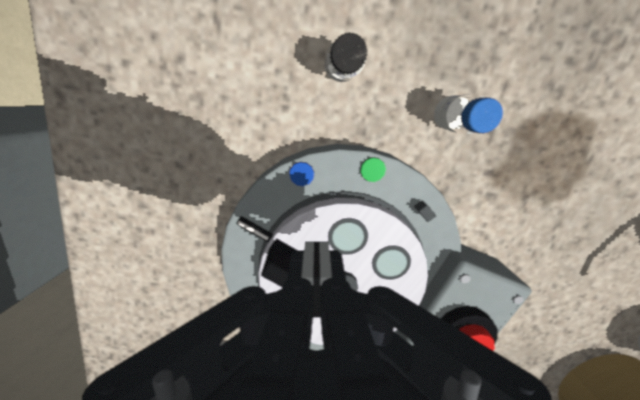

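The nose is now at left, (240,220)–(268,237), and the tab is left of the fingers. That is not what I expected, so I'll work out the numbers.

```bash
python3 - <<'E'
from h import *
p=camera_params('wrist');s=sensors.read_state();c=np.array([529.8,95.8,0])
print('tcp px',proj(p,[s['eef_pos']]))
for uv in [(240,220),(268,237)]:
    P=ray(p,uv,46);d=P-c;print(P,np.hypot(*d[:2]),np.degrees(np.arctan2(d[1],d[0])))
for t in (98,150,160):
    a=np.radians(t);u=np.array([np.cos(a),np.sin(a),0])
    print(t,proj(p,[c+30*u+[0,0,82],c+62*u+[0,0,82],c+91*u+[0,0,46]]).round())
R=cv2.Rodrigues(p['rvec'])[0];print('cam',-R.T@p['tvec'])
E
```

```text
tcp px [[317.34455304 236.92804361]]
[449.47763321 134.28321828  46.        ] 89.0653731598837 154.40047091472928
[470.08072841 124.17097797  46.        ] 66.115836149903 154.58889718665552
98 [[351. 276.]
 [354. 227.]
 [350. 163.]]
150 [[311. 291.]
 [269. 263.]
 [243. 211.]]
160 [[306. 297.]
 [259. 276.]
 [232. 228.]]
cam [489.85429334 220.45169092 225.54187822]
```

The nose is at 154° and the fingers are at 122°, so they passed the tab without carrying it along. I'll check the tip height against the tab in the side view.

```bash
python3 - <<'E'
from h import *
p=camera_params('side');im=get_image('side');cv2.imwrite('pics/s4.png',cv2.resize(im[155:245,235:365],None,fx=6,fy=6,interpolation=2))
im2=get_image('scene')
s=sensors.read_state();c=np.array([529.8,95.8,0])
a=np.radians(154);u=np.array([np.cos(a),np.sin(a),0])
for n,P in dict(tcp=s['eef_pos'],tabin=c+30*u+[0,0,82],tabout=c+62*u+[0,0,82],tabbot=c+62*u+[0,0,48],nose=c+91*u+[0,0,43]).items(): print(n,((proj(p,[P])[0]-[235,155])*6).round())
E
```

```text
tcp [492. 308.]
tabin [513. 239.]
tabout [561. 265.]
tabbot [560. 326.]
nose [604. 360.]
```

View pics/s4.png

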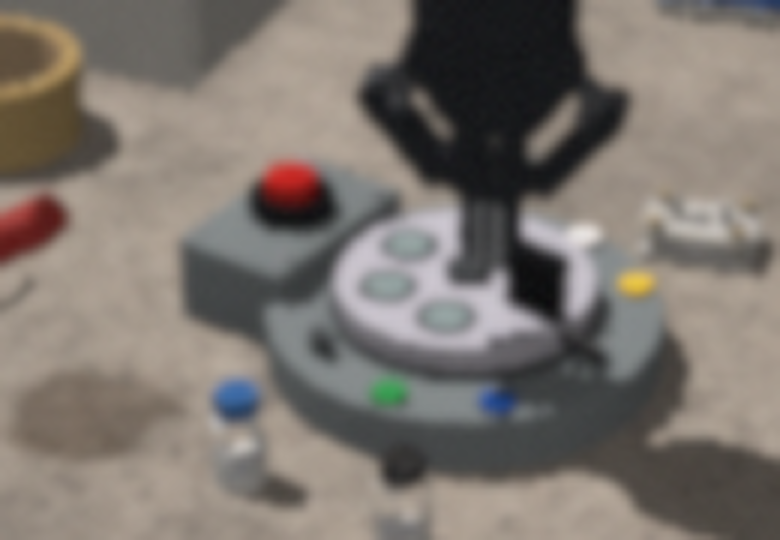

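The fingertip is at crop (475,280), up and left of its expected spot at (492,308). I'll triangulate the tip from the wrist and side views.

```bash
python3 - <<'E'
from h import *
p=camera_params('side');uv=(235+475/6,155+280/6)
w=camera_params('wrist')
for z in (52,60,70,80): print(z,ray(p,uv,z).round(1),'wrist tip',ray(w,(317,243),z).round(1),'wrist right corner',ray(w,(330,243),z).round(1))
s=sensors.read_state();print(s['eef_pos'],s['tool_rot'],s['force'],s['torque'])
E
```

```text
52 [523.2 104.2  52. ] wrist tip [504.6 127.8  52. ] wrist right corner [513.5 129.3  52. ]
60 [519.1 116.2  60. ] wrist tip [503.9 132.1  60. ] wrist right corner [512.4 133.4  60. ]
70 [513.8 131.2  70. ] wrist tip [503.  137.4  70. ] wrist right corner [511.  138.7  70. ]
80 [508.6 146.2  80. ] wrist tip [502.2 142.8  80. ] wrist right corner [509.6 143.9  80. ]
[503.41992442 136.54318724  60.00166591] [-3.14150137e+00 -8.79668620e-05  1.72608156e+00] [-0.387168   -0.38038887  0.74627609] [ 0.00260847 -0.0384525   0.00772552]
```

By triangulation the fingertips end about 12 mm above the nominal TCP, so they may only have skimmed the tab top. I'll lift, go back to the near side and come down lower.

```bash
python3 -m inch '[[[0,0,-1,0],[0,0,-3,0],[0,0,-4.5,0],[0,0,-5,0],[0,0,-5,0]]]' 0
python3 - <<'E'
from arc import *
s=sensors.read_state();print(s['eef_pos'])
rows(s['eef_pos'][:2],s['tool_rot'][2],[154],[16])
E
```

```text
clock: 4.93
eef_pos: [504.6, 136.8, 111.5]
tool_rot: [3.138, -0.001, 1.726]
force: [0.2, -0.3, -0.7]
width: -0.2
gripper_force: 0.0
[504.61581889 136.843086   111.53550752]
[np.float64(-4.81), np.float64(-4.01), 0, np.float64(-55.13)]
```

```bash
python3 -m inch '[[[-0.6,-0.5,0,-7],[-1.2,-1,0,-14],[-1.8,-1.5,0,-21],[-2.4,-2,0,-28],[-3,-2.5,0,-35],[-3.6,-3,0,-42],[-4.2,-3.5,0,-49],[-4.8,-4,0,-55]]]' 0
python3 -m inch '[[[0,0,1,0],[0,0,2.5,0],[0,0,4,0],[0,0,5,0],[0,0,5.4,0],[0,0,5.7,0],[0,0,5.7,0]]]'
python3 -m inch '[[[0,0,0.1,0],[0,0,0.2,0],[0,0,0.3,0],[0,0,0.3,0]]]'
python3 - <<'E'
from arc import *
w=camera_params('wrist');im=get_image('wrist');cv2.imwrite('pics/w5.png',im[120:320,200:460].repeat(3,0).repeat(3,1))
s=sensors.read_state();print(s['eef_pos'],s['tool_rot'],s['force'])
P,y=rows(s['eef_pos'][:2],s['tool_rot'][2],[154]*5+[152,150,148],[12,8,4,0,-3,-3,-3,-3])
E
```

```text
clock: 5.6
eef_pos: [470.6, 82.6, 109.3]
tool_rot: [-3.141, -0.001, 2.691]
force: [0.4, 0.1, -0.3]
width: 0.1
gripper_force: 0.0
clock: 6.18
eef_pos: [471.1, 83.0, 52.4]
tool_rot: [-3.141, -0.001, 2.685]
force: [0.3, 0.4, 0.2]
width: 0.0
gripper_force: 0.0
clock: 6.52
eef_pos: [471.6, 83.1, 50.1]
tool_rot: [3.141, 0.0, 2.685]
force: [-0.4, -0.1, -1.1]
width: -0.0
gripper_force: 0.0
[471.56648813  83.09370007  50.12312393] [3.14131331e+00 2.94606130e-04 2.68538926e+00] [-0.34654471  0.95172548 -0.67842865]
[np.float64(-0.08), np.float64(0.45), 0, np.float64(-0.14)]
[np.float64(-0.07), np.float64(0.85), 0, np.float64(-0.14)]
[np.float64(-0.07), np.float64(1.25), 0, np.float64(-0.14)]
[np.float64(-0.07), np.float64(1.65), 0, np.float64(-0.14)]
[np.float64(-0.07), np.float64(1.95), 0, np.float64(-0.14)]
[np.float64(-0.01), np.float64(2.11), 0, np.float64(1.86)]
[np.float64(0.04), np.float64(2.27), 0, np.float64(3.86)]
[np.float64(0.09), np.float64(2.44), 0, np.float64(5.86)]
```

View pics/w5.png

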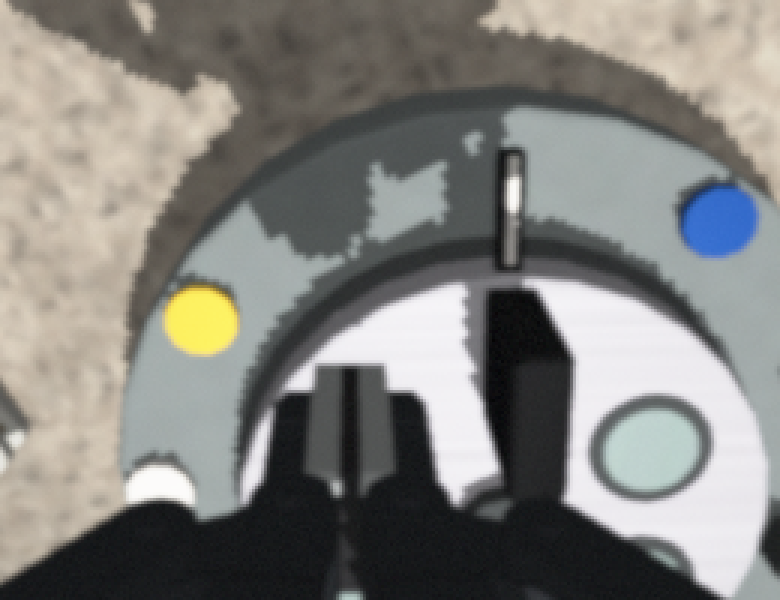

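The crop shows the shut fingertips left of the tab, the nose at (510,210), and no contact with the wheel at z = 50. I'll push gently and check force and wheel after each step.

```bash
python3 -m inch '[[[-0.05,0.4,0,0],[-0.07,0.85,0,0],[-0.07,1.25,0,0],[-0.07,1.65,0,0],[-0.07,1.9,0,0]]]'
cat > nose.py <<'E'
from h import *
# white line on nose / nose angle about hub: bright thin blob between r=70..90 at z46, by polar unwarp of rays
def nose(name='wrist',c=np.array([529.8,95.8]),save=None):
    w=camera_params(name);im=get_image(name)
    if save: cv2.imwrite(save,im)
    g=cv2.cvtColor(im,cv2.COLOR_BGR2GRAY).astype(np.float32)
    th=np.radians(np.arange(60,200,.25));r=np.arange(74,88,1.)
    T,Rr=np.meshgrid(th,r);P=np.stack([c[0]+Rr*np.cos(T),c[1]+Rr*np.sin(T),46+0*T],-1)
    m=proj(w,P.reshape(-1,3)).reshape(P.shape[:2]+(2,)).astype(np.float32)
    s=cv2.remap(g,m[...,0],m[...,1],1).mean(0)
    k=12; # dark edges flanking a bright line: 6 mm ~ 4.3 deg
    dark=s<0.55*np.median(s)
    return np.degrees(th)[dark].round(1),s
if __name__=='__main__':
    d,s=nose(save=None);st=sensors.read_state()
    print('dark',d.min() if len(d) else None,d.max() if len(d) else None,len(d),np.median(d)if len(d) else None)
    print(st['eef_pos'].round(1),st['tool_rot'][2].round(3),st['force'].round(1))
E
python3 nose.py
```

```text
clock: 6.98
eef_pos: [480.5, 100.3, 49.8]
tool_rot: [-3.141, -0.0, 2.686]
force: [-1.5, -1.2, 1.1]
width: -0.1
gripper_force: 0.9
dark 152.2 177.5 95 165.8
[480.6 100.6  49.8] 2.686 [-0.5  0.2  0.2]
```

Contact: about 2 N on the tool. I'll push a little further and make the nose detection stricter.

```bash
python3 -m inch '[[[0.05,0.2,0,2],[0.1,0.4,0,4],[0.15,0.6,0,6],[0.15,0.6,0,6]]]'
cat > nose.py <<'E'
from h import *
def nose(name='wrist',c=(529.8,95.8)):
    w=camera_params(name);g=cv2.cvtColor(get_image(name),cv2.COLOR_BGR2GRAY)
    v,u=np.where(g<45);R=cv2.Rodrigues(w['rvec'])[0];C=-R.T@w['tvec']
    d=R.T@np.linalg.inv(w['mtx'])@np.stack([u,v,1+0*u]);P=(C[:,None]+d*((46-C[2])/d[2]))[:2]-np.array(c)[:,None]
    r=np.hypot(*P);a=np.degrees(np.arctan2(P[1],P[0]));k=(r>72)&(r<88)&(a>50)&(a<200)
    h,e=np.histogram(a[k],np.arange(50,201,1));return a[k],h,e
a,h,e=nose();st=sensors.read_state()
print({int(x):int(n) for x,n in zip(e,h) if n>2})
print(st['eef_pos'].round(1),st['tool_rot'][2].round(3),st['force'].round(1))
E
python3 nose.py
```

```text
clock: 7.37
eef_pos: [481.7, 106.2, 49.8]
tool_rot: [-3.142, -0.0, 2.578]
force: [-0.8, -0.8, -0.4]
width: 0.2
gripper_force: 0.4
{59: 7, 60: 10, 61: 4, 62: 5, 148: 37}
[481.7 106.1  49.9] 2.58 [-0.5 -0.3 -0.2]
```

The wheel is following: the nose is at about 148° and the contact offset is about 16.5 mm. I'll compute the continuing arc with that offset.

```bash
python3 - <<'E'
from arc import *
s=sensors.read_state();P=s['eef_pos'][:2];y=s['tool_rot'][2]
P,y=rows(P,y,[146,143,140,137,134,131,128,125],[0]*8,h=16.5,r=47)
E
```

```text
[np.float64(0.13), np.float64(0.19), 0, np.float64(1.84)]
[np.float64(0.2), np.float64(0.44), 0, np.float64(4.84)]
[np.float64(0.26), np.float64(0.69), 0, np.float64(7.84)]
[np.float64(0.31), np.float64(0.95), 0, np.float64(10.84)]
[np.float64(0.34), np.float64(1.21), 0, np.float64(13.84)]
[np.float64(0.36), np.float64(1.47), 0, np.float64(16.84)]
[np.float64(0.36), np.float64(1.73), 0, np.float64(19.84)]
[np.float64(0.35), np.float64(1.99), 0, np.float64(22.84)]
```

```bash
python3 -m inch '[[[0.1,0.2,0,2],[0.2,0.45,0,5],[0.26,0.7,0,8],[0.31,0.95,0,11],[0.34,1.2,0,14],[0.36,1.45,0,17],[0.36,1.75,0,20],[0.35,2,0,23]]]'; python3 nose.py
```

```text
clock: 8.08
eef_pos: [489.4, 124.5, 49.9]
tool_rot: [-3.141, 0.0, 2.175]
force: [-1.0, -2.1, 1.0]
width: 0.1
gripper_force: 0.9
{56: 3, 57: 3, 58: 5, 59: 18, 60: 14, 61: 15, 62: 11, 125: 22, 126: 5}
[489.9 125.2  49.9] 2.173 [-1.3 -0.8  0.9]
```

```bash
python3 - <<'E'
from arc import *
s=sensors.read_state();P=s['eef_pos'][:2];y=s['tool_rot'][2]
P,y=rows(P,y,[122,119,116,113,110,107,104,101],[0]*8,h=16.5,r=47)
E
```

```text
[np.float64(0.08), np.float64(0.18), 0, np.float64(2.53)]
[np.float64(0.15), np.float64(0.43), 0, np.float64(5.53)]
[np.float64(0.21), np.float64(0.69), 0, np.float64(8.53)]
[np.float64(0.25), np.float64(0.95), 0, np.float64(11.53)]
[np.float64(0.28), np.float64(1.21), 0, np.float64(14.53)]
[np.float64(0.3), np.float64(1.47), 0, np.float64(17.53)]
[np.float64(0.3), np.float64(1.73), 0, np.float64(20.53)]
[np.float64(0.28), np.float64(1.99), 0, np.float64(23.53)]
```

```bash
python3 -m inch '[[[0.08,0.2,0,2.5],[0.15,0.45,0,5.5],[0.21,0.7,0,8.5],[0.25,0.95,0,11.5],[0.28,1.2,0,14.5],[0.3,1.45,0,17.5],[0.3,1.75,0,20.5],[0.28,2,0,23.5]]]'; cat >> nose.py <<'E'
w=camera_params('wrist');im=get_image('wrist')
for uv,ar in blobs(im,'green',(0,0,640,400),60):
    P=ray(w,uv,34)[:2];d=P-[529.8,95.8];print('green',uv.round(1),ar,P.round(1),np.hypot(*d).round(1),np.degrees(np.arctan2(d[1],d[0])).round(1))
E
python3 nose.py;  python3 - <<'E'
from arc import *
s=sensors.read_state();P=s['eef_pos'][:2];y=s['tool_rot'][2]
P,y=rows(P,y,[98,96,94,92,91,90,89,88],[0]*8,h=16.5,r=47)
E
```

```text
clock: 8.8
eef_pos: [503.9, 138.5, 49.9]
tool_rot: [-3.141, -0.0, 1.767]
force: [-2.1, -1.1, 1.4]
width: 0.1
gripper_force: 1.0
{58: 14, 59: 16, 60: 16, 61: 4}
[504.5 138.9  49.9] 1.765 [-0.3 -0.4  0.5]
green [375.9 177.6] 533 [536.  181.8] 86.2 85.9
[np.float64(0.07), np.float64(0.27), 0, np.float64(3.38)]
[np.float64(0.12), np.float64(0.44), 0, np.float64(5.38)]
[np.float64(0.16), np.float64(0.61), 0, np.float64(7.38)]
[np.float64(0.19), np.float64(0.78), 0, np.float64(9.38)]
[np.float64(0.21), np.float64(0.86), 0, np.float64(10.38)]
[np.float64(0.22), np.float64(0.95), 0, np.float64(11.38)]
[np.float64(0.23), np.float64(1.04), 0, np.float64(12.38)]
[np.float64(0.24), np.float64(1.12), 0, np.float64(13.38)]
```

The nose is now in brighter light and no longer passes the threshold. Green is at 85.9°. I'll creep to about 93° and then look.

```bash
python3 -m inch '[[[0.07,0.2,0,3],[0.12,0.4,0,5],[0.16,0.6,0,7],[0.18,0.7,0,8.5],[0.18,0.7,0,8.5]]]'
python3 - <<'E'
from h import *
w=camera_params('wrist');im=get_image('wrist');cv2.imwrite('pics/w6.png',im[110:310,200:460].repeat(3,0).repeat(3,1))
g=cv2.cvtColor(im,cv2.COLOR_BGR2GRAY)
a=np.arange(76,112.);
for r in (70,74,78):
    P=np.c_[529.8+r*np.cos(np.radians(a)),95.8+r*np.sin(np.radians(a)),46+0*a];m=proj(w,P).astype(np.float32)
    print(r,dict(zip(a.astype(int).tolist(),cv2.remap(g,m[:,:1],m[:,1:],1).ravel().tolist())))
print(sensors.read_state()['eef_pos'])
E
```

```text
clock: 9.32
eef_pos: [510.6, 141.9, 49.8]
tool_rot: [-3.141, -0.0, 1.621]
force: [-1.1, 0.9, 1.1]
width: 0.1
gripper_force: 0.6
70 {76: 99, 77: 98, 78: 99, 79: 100, 80: 99, 81: 100, 82: 100, 83: 100, 84: 100, 85: 100, 86: 100, 87: 94, 88: 86, 89: 85, 90: 75, 91: 94, 92: 222, 93: 238, 94: 131, 95: 35, 96: 44, 97: 51, 98: 50, 99: 51, 100: 53, 101: 54, 102: 54, 103: 51, 104: 51, 105: 49, 106: 49, 107: 48, 108: 48, 109: 50, 110: 49, 111: 50}
74 {76: 174, 77: 176, 78: 175, 79: 176, 80: 177, 81: 177, 82: 177, 83: 177, 84: 178, 85: 178, 86: 177, 87: 175, 88: 173, 89: 173, 90: 154, 91: 112, 92: 224, 93: 236, 94: 109, 95: 90, 96: 131, 97: 94, 98: 86, 99: 87, 100: 101, 101: 155, 102: 171, 103: 171, 104: 169, 105: 162, 106: 155, 107: 123, 108: 90, 109: 85, 110: 86, 111: 86}
78 {76: 176, 77: 176, 78: 176, 79: 176, 80: 177, 81: 176, 82: 176, 83: 175, 84: 176, 85: 177, 86: 176, 87: 176, 88: 175, 89: 173, 90: 162, 91: 99, 92: 236, 93: 241, 94: 103, 95: 111, 96: 137, 97: 91, 98: 87, 99: 88, 100: 120, 101: 168, 102: 172, 103: 172, 104: 171, 105: 172, 106: 172, 107: 172, 108: 172, 109: 155, 110: 99, 111: 87}
[510.58406543 141.90397417  49.86007852]
```

View pics/w6.png

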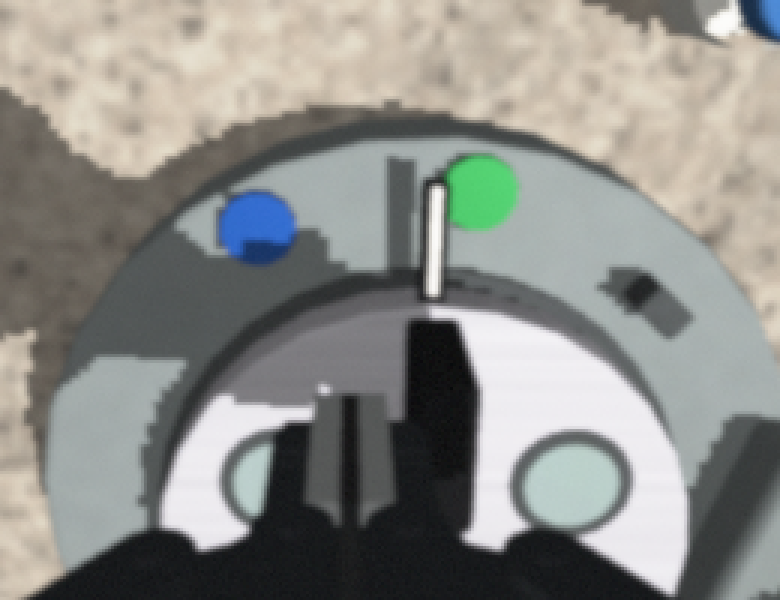

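The white line is at (435,240), 92.5°, just left of the green tag at (480,192), 85.9°. I need 6.5° more.

```bash
python3 -m inch '[[[0.04,0.15,0,2],[0.07,0.3,0,3.5],[0.1,0.42,0,5],[0.12,0.5,0,6],[0.12,0.5,0,6]]]'
cat > line.py <<'E'
from h import *
w=camera_params('wrist');im=get_image('wrist')
g=cv2.cvtColor(im,cv2.COLOR_BGR2GRAY);a=np.arange(70,112,.25)
for r in (70,74,78):
    P=np.c_[529.8+r*np.cos(np.radians(a)),95.8+r*np.sin(np.radians(a)),46+0*a];m=proj(w,P).astype(np.float32)
    v=cv2.remap(g,m[:,:1],m[:,1:],1).ravel();k=v>195;print(r,k.sum(),a[k].mean().round(2))
for uv,ar in blobs(im,'green',(0,0,640,400),60):
    P=ray(w,uv,34)[:2];d=P-[529.8,95.8];print('green',uv.round(1),ar,P.round(1),np.degrees(np.arctan2(d[1],d[0])).round(2))
s=sensors.read_state();print(s['eef_pos'].round(1),s['tool_rot'][2],s['force'].round(1))
E
python3 line.py
```

```text
clock: 9.78
eef_pos: [516.0, 143.2, 49.9]
tool_rot: [3.141, -0.0, 1.515]
force: [-0.7, 1.5, 0.1]
width: 0.1
gripper_force: 0.6
70 8 86.12
74 8 86.12
78 7 86.25
green [345.5 170.2] 405 [536.8 183. ] 85.4
[516.  143.1  49.9] 1.5160590230352082 [-1.1  0.3  0.9]
```

The nose is at 86.15° and green at about 85.9°, so it's over the tag. I'll back off, rise and move over the button.

```bash
python3 -m inch '[[[0,-0.3,0,0],[0,-0.7,0,0],[0,-1,0,0],[0,-1,-0.5,0],[0,-1,-2,0],[0,-1,-4.5,0],[0,-1,-6.2,0],[0,-1,-6.5,0]]]'
python3 line.py
python3 -m inch '[[[-0.7,1.3,0,0],[-2,3.9,0,0],[-3.3,6.5,0,0],[-4.6,9,0,0],[-5.8,11.3,0,0],[-6.4,12.5,0,0],[-6.7,12.9,0,0],[-6.7,12.9,0,0]]]'
python3 - <<'E'
from h import *
w=camera_params('wrist');s=sensors.read_state();im=get_image('wrist')
print(s['eef_pos'],s['tool_rot'],'tcp px',proj(w,[s['eef_pos']]))
for uv,a in blobs(im,'red',(0,0,640,400),40): print(uv,a,ray(w,uv,70))
p=camera_params('scene');im=get_image('scene')
print([(uv,a,ray(p,uv,70).round(1)) for uv,a in blobs(im,'red',(290,150,330,185))])
E
```

```text
clock: 10.5
eef_pos: [507.8, 143.5, 117.9]
tool_rot: [3.136, -0.002, 1.516]
force: [0.9, 0.2, -0.3]
width: -0.2
gripper_force: 0.0
70 6 86.12
74 6 86.12
78 7 86.25
green [346.4 152.5] 220 [536.6 182.7] 85.54
[507.3 143.7 117.1] 1.515925113626087 [-0.8 -0.9  0.5]
clock: 11.22
eef_pos: [630.8, 68.2, 113.8]
tool_rot: [-3.141, 0.001, 1.514]
force: [-0.4, -0.4, 0.6]
width: 0.1
gripper_force: 0.0
[630.76290269  68.18977637 113.83703364] [-3.14052591e+00  7.85111495e-04  1.51424211e+00] tcp px [[317.44754688 236.69842321]]
[319.55828877 208.45240642] 935 [632.70447852  70.80001385  70.        ]
[(array([308.57142857, 167.16326531]), 49, array([630.8,  68.9,  70. ]))]
```

```bash
python3 -m inch '[[[0.1,0.1,1,0],[0.15,0.1,2,0],[0.15,0.1,3,0],[0.15,0.1,3.6,0],[0.15,0.1,3.9,0],[0.15,0.1,3.9,0]]]'
python3 -m inch '[[[0,0,0.15,0],[0,0,0.3,0],[0,0,0.45,0],[0,0,0.6,0],[0,0,0.6,0]]]'
```

```text
clock: 11.82
eef_pos: [631.0, 71.0, 74.6]
tool_rot: [-3.139, 0.0, 1.516]
force: [0.3, 0.7, 0.5]
width: 0.0
gripper_force: 0.0
clock: 12.23
eef_pos: [631.8, 71.0, 69.8]
tool_rot: [-3.141, -0.0, 1.516]
force: [-0.4, 0.1, -0.5]
width: -0.0
gripper_force: 0.0
```

```bash
python3 -m inch '[[[0,0,0.1,0],[0,0,0.2,0],[0,0,0.3,0],[0,0,0.3,0]]]'
python3 -m inch '[[[0,0,0.1,0],[0,0,0.2,0],[0,0,0.3,0],[0,0,0.3,0]]]'
```

```text
clock: 12.57
eef_pos: [631.8, 71.0, 66.7]
tool_rot: [-3.141, -0.0, 1.516]
force: [-0.1, -0.4, -0.4]
width: -0.1
gripper_force: 0.0
clock: 12.9
eef_pos: [631.7, 71.0, 63.6]
tool_rot: [-3.141, 0.0, 1.516]
force: [0.1, 0.6, -0.2]
width: -0.2
gripper_force: 0.0
```

There's no contact yet at z = 63.6, which confirms the tips end above the nominal TCP. Continuing down.

```bash
python3 -m inch '[[[0,0,0.1,0],[0,0,0.2,0],[0,0,0.3,0],[0,0,0.3,0]]]'
python3 -m inch '[[[0,0,0.1,0],[0,0,0.2,0],[0,0,0.3,0],[0,0,0.3,0]]]'
```

```text
clock: 13.23
eef_pos: [631.7, 71.1, 60.6]
tool_rot: [-3.141, -0.0, 1.516]
force: [-0.5, -0.6, -0.4]
width: -0.4
gripper_force: 0.0
clock: 13.57
eef_pos: [631.7, 71.0, 57.6]
tool_rot: [-3.141, 0.0, 1.516]
force: [0.2, -0.0, -0.4]
width: -0.0
gripper_force: 0.0
```

```bash
python3 -m inch '[[[0,0,0.1,0],[0,0,0.2,0],[0,0,0.2,0]]]'
python3 -m inch '[[[0,0,0.1,0],[0,0,0.2,0],[0,0,0.2,0]]]'
python3 - <<'E'
from h import *
w=camera_params('wrist');s=sensors.read_state();im=get_image('wrist')
print(s['force'],'tcp px',proj(w,[s['eef_pos'],s['eef_pos']+[0,0,13]]))
for uv,a in blobs(im,'red',(0,0,640,400),40): print(uv,a,ray(w,uv,70))
cv2.imwrite('pics/w7.png',im[120:320,190:450].repeat(3,0).repeat(3,1))
E
```

```text
clock: 13.82
eef_pos: [631.8, 71.0, 55.7]
tool_rot: [-3.141, -0.0, 1.516]
force: [0.5, -0.7, 1.1]
width: 0.2
gripper_force: 0.0
clock: 14.07
eef_pos: [631.7, 71.0, 53.7]
tool_rot: [-3.141, 0.0, 1.516]
force: [-1.0, 0.2, 0.2]
width: -0.2
gripper_force: 0.0
[-1.01834565  0.1777056   0.20927798] tcp px [[317.36247937 236.68881965]
 [317.42324614 246.4417251 ]]
[321.1641791  236.94626866] 670 [634.34843189  79.02964166  70.        ]
```

```bash
python3 -m inch '[[[0,0,0.1,0],[0,0,0.2,0],[0,0,0.2,0]]]'
python3 -m inch '[[[0,0,0.1,0],[0,0,0.2,0],[0,0,0.2,0]]]'
```

```text
clock: 14.37
eef_pos: [631.7, 71.0, 51.7]
tool_rot: [-3.141, 0.0, 1.516]
force: [0.5, -0.1, 0.0]
width: -0.2
gripper_force: 0.0
clock: 14.62
eef_pos: [631.8, 71.0, 49.7]
tool_rot: [-3.141, 0.0, 1.516]
force: [-0.0, -0.1, 0.3]
width: -0.1
gripper_force: 0.0
```

I'll use the last picture, a montage of the side and wrist views.

```bash
python3 - <<'E'
from h import *
w=camera_params('wrist');im=get_image('wrist');sd=get_image('side');p=camera_params('side');s=sensors.read_state()
a=cv2.resize(sd[145:225,245:345],(500,400),interpolation=2);b=cv2.resize(im[190:290,260:380],(300,250),interpolation=2)
M=np.zeros((400,800,3),np.uint8);M[:,:500]=a;M[:250,500:]=b;cv2.imwrite('pics/m8.png',M)
print(((proj(p,[s['eef_pos'],[631.7,71,70],[631.7,71,60]])-[245,145])*5).round(), (proj(w,[s['eef_pos'],[631.7,71,70]])-[260,190])*2.5)
E
```

```text
[[194. 225.]
 [194. 196.]
 [194. 211.]] [[144.11787832 117.06599451]
 [143.62399995 156.39311914]]
```

View pics/m8.png

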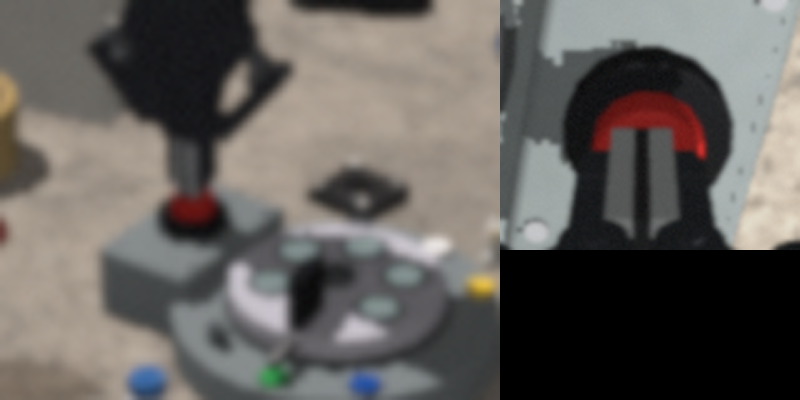

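Both views show the shut tips just above the red button and centred on it, with the nose over the green tag. The tips are about 20 mm above the nominal TCP, so I'll keep pressing in small steps.

```bash
python3 -m inch '[[[0,0,0.1,0],[0,0,0.2,0],[0,0,0.2,0]]]'
python3 -m inch '[[[0,0,0.1,0],[0,0,0.2,0],[0,0,0.2,0]]]'
```

```text
clock: 14.97
eef_pos: [631.7, 71.0, 47.7]
tool_rot: [-3.141, 0.0, 1.516]
force: [-0.6, -0.7, 0.2]
width: 0.0
gripper_force: 0.0
clock: 15.22
eef_pos: [632.0, 70.9, 45.8]
tool_rot: [3.142, 0.0, 1.516]
force: [-0.7, 0.4, 0.3]
width: -0.2
gripper_force: 0.2
```

```bash
python3 -m inch '[[[0,0,0.1,0],[0,0,0.2,0],[0,0,0.2,0]]]'
python3 -m inch '[[[0,0,0.1,0],[0,0,0.2,0],[0,0,0.2,0]]]'
```

```text
clock: 15.47
eef_pos: [632.0, 71.0, 43.9]
tool_rot: [3.141, -0.0, 1.516]
force: [-0.2, -0.4, 3.1]
width: -0.1
gripper_force: 1.2
clock: 15.72
eef_pos: [632.0, 71.0, 41.9]
tool_rot: [3.141, -0.0, 1.516]
force: [-0.8, 0.7, 4.4]
width: -0.0
gripper_force: 1.8
```

```bash
python3 -m inch '[[[0,0,0.1,0],[0,0,0.2,0],[0,0,0.2,0]]]'
python3 -m inch '[[[0,0,0.1,0],[0,0,0.1,0],[0,0,0.1,0]]]'
```

```text
clock: 15.97
eef_pos: [631.9, 71.0, 39.9]
tool_rot: [3.142, -0.0, 1.516]
force: [-1.4, -0.0, 5.6]
width: -0.1
gripper_force: 2.3
clock: 16.22
eef_pos: [632.1, 71.0, 39.7]
tool_rot: [3.141, -0.0, 1.516]
force: [-2.8, 1.5, 8.9]
width: 0.0
gripper_force: 4.5
```

The button has bottomed out: the position has stopped and the force is rising. One small extra press to be sure, then straight up.

```bash
python3 -m inch '[[[0,0,0.1,0],[0,0,0.1,0],[0,0,0.1,0]]]'
python3 -m inch '[[[0,0,-0.3,0],[0,0,-0.8,0],[0,0,-1.5,0],[0,0,-3,0],[0,0,-5.5,0],[0,0,-9,0],[0,0,-12.5,0],[0,0,-15,0]]]'
python3 -m inch '[[[3,-3,0,0],[6,-6,0,0],[8,-9,0,0],[8,-12,0,0],[8,-14,0,0],[8,-14,0,0],[8,-14,0,0]]]'
python3 - <<'E'
from h import *
w=camera_params('wrist');im=get_image('wrist');s=sensors.read_state();print(s['eef_pos'],s['force'])
h=cv2.cvtColor(im,cv2.COLOR_BGR2GRAY)
for n in('wrist','scene','side'):
    p=camera_params(n);i=get_image(n)
    for c,z in dict(red=70,green=34).items():
        for uv,a in blobs(i,c,(0,0,640,400),6):
            P=ray(p,uv,z)
            if 440<P[0]<700 and 20<P[1]<200: print(n,c,uv.round(1),a,P.round(1))
E
python3 line.py
```

```text
clock: 16.47
eef_pos: [632.1, 71.0, 39.6]
tool_rot: [3.141, -0.001, 1.516]
force: [-3.6, 0.4, 15.0]
width: 0.2
gripper_force: 7.5
clock: 17.13
eef_pos: [632.6, 70.6, 190.7]
tool_rot: [3.139, 0.0, 1.516]
force: [0.7, -0.5, 0.4]
width: 0.1
gripper_force: 0.0
clock: 17.72
eef_pos: [495.8, 159.0, 188.2]
tool_rot: [-3.141, -0.0, 1.517]
force: [1.1, -0.0, 0.7]
width: 0.0
gripper_force: 0.0
[497.17535923 158.68339551 188.2575331 ] [ 0.21263229 -0.0622781   0.11174993]
wrist red [436.8 251.5] 430 [630.5  71.9  70. ]
wrist green [350.  154.1] 133 [536.5 182.9  34. ]
scene red [308.7 167. ] 46 [631.4  68.6  70. ]
side red [282.8 184.8] 40 [632.9  75.   70. ]
side green [299.2 219.8] 18 [540.1 181.   34. ]
70 6 86.12
74 6 86.12
78 6 86.12
green [349.6 153.8] 129 [536.8 182.7] 85.43
[497.6 158.  187.9] 1.5149071513061334 [ 0.1 -0.4  0.4]
```

The button was pressed right down (15 N) and has come back up. The nose is at 86.1° with green at about 85.7°, and the arm is clear at z = 188.

```bash
python3 -m inch '[[[0,0,0,0],[0,0,0,0],[0,0,0,0],[0,0,0,0]]]'; python3 -c "
from cell import order;print(order.finish_job())"
```

```text
clock: 18.3
eef_pos: [496.6, 158.4, 187.8]
tool_rot: [-3.142, 0.0, 1.516]
force: [-0.5, 0.6, -1.5]
width: 0.2
gripper_force: 0.0
the job is handed in; nothing more can be done
None
```

The job is handed in: the nose was left over the green tag (within about 0.7°), the start button was then pressed right down and came back up, and the arm finished clear of everything at 18.3 s; the first push slid past the tab, and a lower second push did it.

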